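# Hinge check: orthodontic pliers to stock or to repair

## Robot

A 6-joint arm with a two-finger parallel gripper is mounted at the origin on a cart in front of the work surface, level with it; the furniture and walls round the work are solid. World frame = base frame: x ahead of the robot, y to its left, z up, the work surface at z = 0. Lengths are in mm, angles in rad, forces in N, time in s.
With the tool pointing down it reaches from about 300 to 750 mm from the base axis. Payload 8.5 kg.
Tool frame: the origin (TCP) lies between the finger pads; the fingertips stand 8 mm ahead of it and the grasp point (between the pads) lies 11 mm behind it; z points along the fingers, y is the line along which they close (so a half turn about z gives the same grasp; the last joint's range is limited). The gripper opens to 88 mm and grips with 3 to 60 N. Pads are 18 mm wide; open, the fingers measure 123 mm over their backs; the gripper's body (75 mm by 187 mm) begins 45 mm behind the grasp point.
Start: joints at [-1.449, 0.381, 1.297, -0, 1.464, -0.215], TCP at [181.751, -519.083, 246.748] pointing down, gripper open.
Joint ranges: [-3.11, 3.11], [-0.89, 2.33], [0.22, 2.48], [-1.42, 4.56], [0.17, 2.85], [-2.88, 2.88]. Speed limits (rad/s): [2.39, 2.39, 3.14, 3.14, 3.14, 3.14].

## Interface

Orientations are given as a unit quaternion [x, y, z, w].
In Python, from plant import robot, optics, workorder gives the robot as it stands (robot), with the cameras (optics) and the job (workorder).
- The arm moves only by the tool inch_along, called after "Request:" by a JSON object that holds its "op" and its "data". Schema: {"type":"object","properties":{"rows":{"type":"object","properties":{"segments":{"type":"array","items":{"type":"array","items":{"type":"number"},"minItems":6,"maxItems":6},"minItems":1,"maxItems":12}},"additionalProperties":false,"required":["segments"]},"finger_gap":{"type":"number"},"grip_force":{"type":"number"},"only":{"type":"string"},"quiet":{"type":"boolean"},"lines":{"type":"string"}},"required":["rows"],"additionalProperties":false}. rows is an object whose key "segments" holds a list of rows, 1 to 12 of them, each of 6 numbers: dx, dy, dz in shares of 1 m (1.0 is 1 m), then a rotation vector rx, ry, rz in normalised numbers (1 is 45 degrees); each row is the pose to reach, as a shift and turn from the pose commanded when the call began, along the tool's axes at that moment; what a row does not reach only later rows make up. A row lasts 1/10 s, in which the tool goes at most 50 mm and 0.15 rad, less where a joint would pass 70% of its speed; a pose out of reach is approached as far as the arm can. finger_gap is the opening from 0.0 (shut) to 1.0 (fully open), set as the call begins (left out keeps the last). The fingers move at their own pace and stop on an object; grip_force is the grip in N (left out, the last holds). Time passes only in rows, so rows that do not move let the fingers close. The tool returns the time, the measured TCP pose, the force, the opening and the grip force at its end. only (a regular expression) keeps the lines of the reply that match it, lines (a string "A,B") keeps lines A to B, and quiet returns only ok. A shift or turn number past 1, either way, is cut back to 1. Input that does not fit is refused with a message, and nothing moves.
- robot.get_state(): the state, without advancing time (a new reading comes with each control period).
- optics.grab_frame(name): name is "scene" or "side" or "wrist"; returns a dict with "color" (480x640x3 uint8, red, green, blue), "fx", "fy", "cx", "cy" (pixels), "R" (3x3) and "t" (3): a world point X has camera coordinates R X + t; the wrist camera has in their place "T_tool_cam" (4x4, takes a point from camera to tool coordinates, whose origin is the TCP and whose axes are the flange's). Camera axes: x right, y down, z forward; pixel columns grow to the right and rows downward; lengths in mm; the calibration is good to about 2 mm. A picture is of the moment at which its call begins: read the wrist's pose just before it. There is no depth.
- workorder.finish_job(): hands the job in; it is judged then, once.
The state is a dict: "clock": time; "q": joint angles; "joint_velocities": joint speeds; "joint_torque": joint torques, N m; "eef_pos": TCP position; "ee_rot": TCP orientation; "ft_force": force on the tool from outside, world axes, zero at the start; "moment": the same for the moment, N m; "finger_gap": opening from 0.0 (shut) to 1.0 (fully open); "finger_force": force on a finger pad.
Only numpy, scipy, OpenCV 4.12 (cv2) and the standard library are available. Lean on these libraries where they do the work, as an engineer would, in place of code of your own. Each camera call takes 0.05 s, during which the arm holds its last target. There are 200 camera calls.

## Task

Find out which of the three orthodontic pliers still work by squeezing the handles of each. Pliers that shut go shut into the stock rack: laid flat, joint block on a dark pad and both handles down between the walls of the channel behind that pad, one pair to a place. Pliers whose hinge has seized are laid flat in the steel tray for repair; leave the other things where they are.

Things in the scene. Friction and masses are not known exactly. Their poses are not given: they have to be found in the camera images.
- pliers_a: steel orthodontic pliers lying flat, 144 mm long, 10 mm thick, 115 g; pliers_a, _b, _c look exactly alike. Origin: underside, middle of the joint block (24 x 24 mm, 10.5 high), below the hinge screw; x points to the beaks (tips 38 mm ahead), handles reach 106 mm back, z up. Body, block and axes belong to the half with the +y handle: with the pliers shut, x is their middle line
- pliers_b: like pliers_a. Handles: round bars 10 mm thick, resting on the worktop. Open by an angle t (t = 0.40 - hinge), the middle line between the handles points t/2 anticlockwise (from above) of the body's x. Width over the handles 75 mm behind the origin: 26 mm shut, 55 mm at t = 0.40; at the ends 27 mm shut, 66 mm open
- pliers_c: like pliers_a. No spring: the hinge of good pliers turns with about 1 N at the handles, 75 mm behind the origin, and stays where it is left; a seized hinge does not turn under any squeeze. Good or seized cannot be seen. Squeezed at the handles from above, the pliers may shift a little. The joint block is the place to carry them by: the fingers do not fit into the rack's channels beside the handles
- pliers_a_hinge (a joint): hinge of pliers_a: 0 = fully open (handles 0.40 rad apart), grows as the handles are squeezed, 0.40 = shut, beaks together; starts between 0 and 0.06
- pliers_b_hinge (a joint): hinge of pliers_b: 0 = fully open (handles 0.40 rad apart), grows as the handles are squeezed, 0.40 = shut, beaks together; starts between 0 and 0.06
- pliers_c_hinge (a joint): hinge of pliers_c: 0 = fully open (handles 0.40 rad apart), grows as the handles are squeezed, 0.40 = shut, beaks together; starts between 0 and 0.06
- rack: fixed steel stock rack left or right of the pliers: a plate 195 x 245 x 4 mm with three parallel places 80 mm apart, each a pad with a channel for the handles behind it (-x). Origin: on the worktop under the middle pad; x points from the channels to the pads (the way the beaks shall point), y across the places, z up. Wire handles 27 mm high at 124 mm behind, 60 ahead
- lane0 (a point): middle of the first (+y) pad (dark, 44 x 36 mm, flush) on the rack plate's top, 4 mm above the worktop; axes as the rack's. The joint block belongs here, the shut handles in the channel behind it: two upright walls along x, from 30 to 96 mm behind (-x), 36 mm apart inside, 5 mm thick, tops 26 mm above the worktop
- lane1 (a point): middle of the middle pad (dark, 44 x 36 mm, flush) on the rack plate's top, 4 mm above the worktop; axes as the rack's. The joint block belongs here, the shut handles in the channel behind it: two upright walls along x, from 30 to 96 mm behind (-x), 36 mm apart inside, 5 mm thick, tops 26 mm above the worktop
- lane2 (a point): middle of the third (-y) pad (dark, 44 x 36 mm, flush) on the rack plate's top, 4 mm above the worktop; axes as the rack's. The joint block belongs here, the shut handles in the channel behind it: two upright walls along x, from 30 to 96 mm behind (-x), 36 mm apart inside, 5 mm thick, tops 26 mm above the worktop
- rack_handle (a point): top of the middle of the rack's wire handle at the channels' end (124 mm behind the rack's origin along -x, 24 mm above the worktop): the pliers' handles shall point towards this end, their beaks away from it
- repair_tray: fixed steel tray on the other side of the pliers from the rack, 287 mm along x, 196 along y, floor 2 mm and rim 16 to 18 mm above the worktop; origin on the worktop under its middle, z up. An instrument already lies in it along x, about 65 mm to the -y side of its middle; the +y half is free
- excavator: slim double-ended hand instrument, 183 x 9 x 8 mm, already waiting in the repair tray; to be left alone
- dappen_dish: small waisted glass dish, 37 mm across, 26 mm high, standing behind the pliers; origin under its middle; to be left alone
- cotton_roll: white cotton roll, 38 x 10 mm, behind the pliers; to be left alone
- spore_vial: small test vial with dark cap, 48 x 10 mm, lying behind the pliers; to be left alone
- pen: black marker pen, 138 x 12 mm, lying across in front of the pliers at the worktop's front edge; to be left alone

How it is judged:
By the outcome, as a careful person would: the job done as asked, in the order asked, and still so for the second after the job is handed in, with the robot touching nothing.
It also fails if it takes over 72 s, if anything falls off the work surface, if the arm or the gripper's body presses on something with over 40 N, if the wrist force passes 120 N, or if a joint passes its speed limit or range.

## Working session

There is one attempt and no reset: what is moved stays moved. The work goes in short steps, Python scripts to look and compute and a tool call to move; the robot and the scene stay as the last step left them, time stands still between calls to the robot, and variables do not carry over. Pictures are saved under pics/ and viewed, at most 10 in all, crops included, and the job is handed in when it is done.

```bash
ls; mkdir -p pics
```

Create h.py:
```python
import numpy as np, cv2
from scipy.spatial.transform import Rotation as Ro
from plant import robot, optics, workorder
def grab(n,save=None):
    s=robot.get_state(); f=optics.grab_frame(n)
    if n=='wrist':
        T=np.array(f['T_tool_cam']); Rt=Ro.from_quat(s['ee_rot']).as_matrix()
        Rwc=Rt@T[:3,:3]; C=Rt@T[:3,3]+np.array(s['eef_pos'])
        f['R']=Rwc.T; f['t']=-Rwc.T@C
    if save: cv2.imwrite('pics/'+save,f['color'][:,:,::-1])
    return f
def ray(f,uv,z):
    R=np.array(f['R']);t=np.array(f['t']);C=-R.T@t
    uv=np.atleast_2d(np.array(uv,float))
    d=np.c_[(uv[:,0]-f['cx'])/f['fx'],(uv[:,1]-f['cy'])/f['fy'],np.ones(len(uv))]@R
    return C+d*((z-C[2])/d[:,2])[:,None]
def proj(f,X):
    c=np.atleast_2d(X)@np.array(f['R']).T+np.array(f['t'])
    return np.c_[c[:,0]/c[:,2]*f['fx']+f['cx'],c[:,1]/c[:,2]*f['fy']+f['cy']]
```

Run:
```python
from h import *
print(robot.get_state())
a=grab('scene','s0.png');b=grab('side','d0.png')
for f in(a,b): print(-np.array(f['R']).T@np.array(f['t']),np.array(f['R'])[2],f['fx'])
```

```text
pics
plant.py
{'clock': 0.0, 'q': array([-1.44931425e+00,  3.81181140e-01,  1.29821562e+00, -1.41229095e-05,
        1.46360984e+00, -2.15323283e-01]), 'joint_velocities': array([ 0.00020424,  0.00132186,  0.00019824, -0.00058377,  0.00134567,
        0.00070875]), 'joint_torque': array([ 2.34163046e-03, -4.37920725e+01, -2.24556613e+01,  7.14964257e-02,
        3.52507608e-02, -1.29217938e-04]), 'eef_pos': array([ 181.71075394, -518.84103762,  246.1609682 ]), 'ee_rot': array([ 9.85853374e-01,  1.67608545e-01,  2.61467561e-05, -7.06524039e-04]), 'ft_force': array([0.29302945, 0.46810251, 0.45110506]), 'moment': array([0.08287479, 0.05770466, 0.00303433]), 'finger_force': 0.0, 'finger_gap': 1.002320115948505}
[-377.31053553  956.14169351  676.73984701] [ 0.61588839 -0.663052   -0.42549211] 583.8385222872571
[   45.23664888 -1237.69180211   543.48853829] [ 0.34535506  0.87505906 -0.33911874] 608.8642016626542
```

View pics/s0.png

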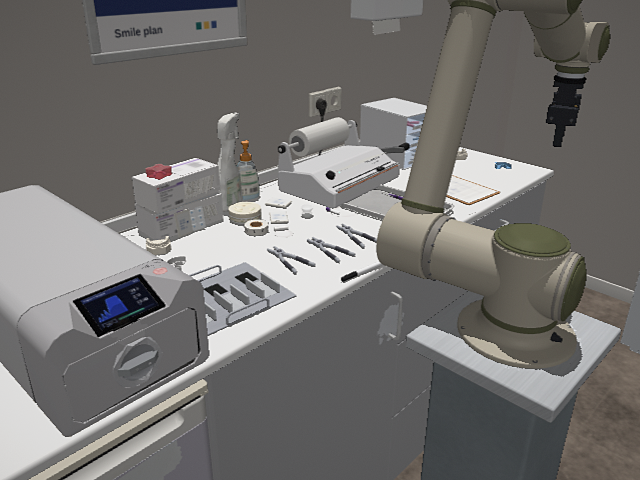

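The scene view shows the rack at pixels (245,295), the pliers at about (290,258), (330,247) and (358,235), and the pen at (360,272). The tray is partly hidden near (380,203).

Run:
```python
from h import *
f=grab('scene')
print(ray(f,[[245,295],[217,295],[245,278],[248,312],[290,258],[330,247],[358,235],[360,272],[380,203]],4).round())
f=grab('wrist'); T=np.array(f['T_tool_cam']);print(T.round(3),f['fx'],f['cx'],f['cy'])
print(Ro.from_quat(robot.get_state()['ee_rot']).as_matrix().round(3))
```

```text
[[ 479.  291.    4.]
 [ 522.  333.    4.]
 [ 535.  245.    4.]
 [ 424.  328.    4.]
 [ 531.  109.    4.]
 [ 501.   -1.    4.]
 [ 495. -102.    4.]
 [ 366.   42.    4.]
 [ 588. -310.    4.]]
[[   0.      -0.949   -0.314   81.986]
 [   1.       0.       0.      -0.896]
 [  -0.      -0.314    0.949 -137.908]
 [   0.       0.       0.       1.   ]] 420.97510277515585 319.46651463250464 244.2994158590546
[[ 0.944  0.33  -0.   ]
 [ 0.33  -0.944  0.001]
 [ 0.    -0.001 -1.   ]]
```

View pics/d0.png

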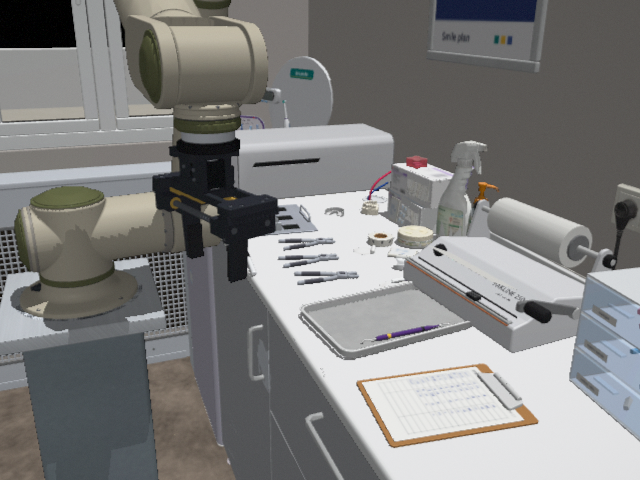

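The side view shows the pliers at about (305,241), (308,259) and (327,275), the tray around (390,315) with the excavator in it, and the rack at (290,217). I'll move the wrist camera over the scene next.

Units first: shifts go in shares of 1 m and turns go in shares of 45 degrees. So 490 mm is 0.49, -378 mm is -0.378, 0.337 rad is 0.4291.

Request:
{"op": "inch_along", "data": {"rows": {"segments": [[0.49, -0.378, -0.054, 0, 0, 0.4291], [0.49, -0.378, -0.054, 0, 0, 0.4291], [0.49, -0.378, -0.054, 0, 0, 0.4291], [0.49, -0.378, -0.054, 0, 0, 0.4291], [0.49, -0.378, -0.054, 0, 0, 0.4291], [0.49, -0.378, -0.054, 0, 0, 0.4291], [0.49, -0.378, -0.054, 0, 0, 0.4291], [0.49, -0.378, -0.054, 0, 0, 0.4291], [0.49, -0.378, -0.054, 0, 0, 0.4291], [0.49, -0.378, -0.054, 0, 0, 0.4291], [0.49, -0.378, -0.054, 0, 0, 0.4291], [0.49, -0.378, -0.054, 0, 0, 0.4291]]}}}

```text
clock: 1.4
eef_pos: [508.2, -16.4, 299.1]
ee_rot: [1.0, -0.0, 0.0, 0.0]
ft_force: [0.6, -1.3, -0.7]
finger_gap: 0.998
finger_force: 0.0
```

Run:
```python
from h import *
s=robot.get_state();print(s['clock'],s['eef_pos'],s['ee_rot'],s['q'])
```

```text
1.4 [508.20657543 -16.42257562 299.08169516] [ 9.99999997e-01 -2.54833555e-05  4.63112048e-05  4.94347193e-05] [-2.65461007e-01  2.73023504e-01  1.30676468e+00 -7.11122196e-05
  1.56168915e+00  1.30538693e+00]
```

Request:
{"op": "inch_along", "data": {"rows": {"segments": [[0, 0, 0, 0, 0, 0], [0, 0, 0, 0, 0, 0]]}, "lines": "1,2"}}

```text
clock: 1.6
eef_pos: [507.6, -17.7, 298.5]
```

Run:
```python
from h import *
import pickle
f=grab('wrist','w1.png');pickle.dump(f,open('w1.pkl','wb'))
print(robot.get_state()['eef_pos'])
```

```text
[507.23371364 -18.68638153 298.53228438]
```

View pics/w1.png

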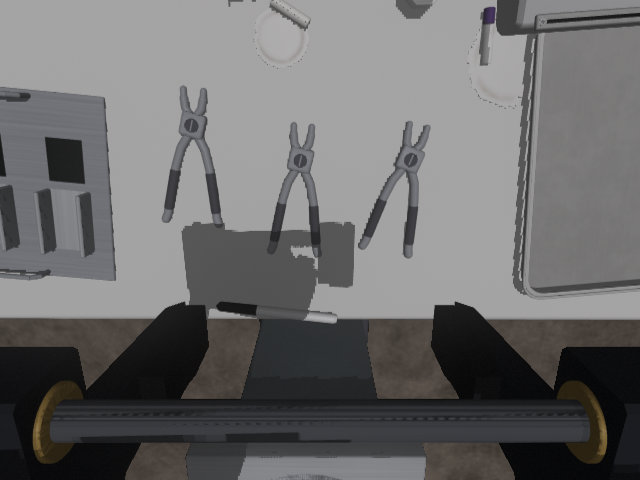

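The wrist view shows all three pliers clearly: screws at about (192,126), (300,160) and (410,159), beaks pointing up and away, handles towards the robot. One rack pad is at (65,160), the pen lies at (275,313), and the tray's left rim is at x≈525.

Add to h.py:
```python
def blobs(f,roi,thr,amin=8):
    x0,y0,x1,y1=roi
    g=cv2.cvtColor(f['color'],cv2.COLOR_RGB2GRAY)[y0:y1,x0:x1]
    n,l,st,ce=cv2.connectedComponentsWithStats((g<thr).astype(np.uint8))
    out=[]
    for i in range(1,n):
        if st[i,4]>=amin:
            p=np.argwhere(l==i)[:,::-1]+[x0,y0]; out.append((st[i,4],ce[i]+[x0,y0],p))
    return out
def wrap(a): return (a+np.pi/2)%np.pi-np.pi/2
def pliers(f,roi,thr=75,zh=5):
    """screw blob + two handle sleeves -> origin, body yaw, mid yaw, t"""
    B=blobs(f,roi,thr)
    hs=sorted(B,key=lambda b:-b[0])[:2]
    hs=[ray(f,b[2],zh)[:,:2] for b in hs]
    info=[]
    for p in hs:
        c=p.mean(0);v=np.linalg.svd(p-c,full_matrices=False)[2][0]
        info.append((c,np.arctan2(v[1],v[0]),p))
    return B,info
```

Run:
```python
from h import *
import pickle
f=pickle.load(open('w1.pkl','rb'))
for roi in((150,80,232,232),(262,115,330,262),(350,115,440,262)):
    B,info=pliers(f,roi,70)
    print('---');
    for b in B: print(b[0],b[1].round(1),ray(f,b[1],10.5)[0].round(1))
    for c,a,p in info: print('handle',c.round(1),np.degrees(a).round(2))
g=cv2.cvtColor(f['color'],cv2.COLOR_RGB2GRAY); print(g[120:133,184:201]); print(g[235,260:330:2])
print('pad',[ (b[0],ray(f,b[1],4)[0].round(1)) for b in blobs(f,(0,120,100,190),40,50)])
print('corners',ray(f,[[104,97],[115,279],[527,290],[540,17]],[4]).round(1))
```

```text
---
45 [187.4 123.9] [571.3 111.7  10.5]
57 [194.2 125.9] [569.4 105.3  10.5]
25 [204.2 127.9] [567.5  95.6  10.5]
382 [171.8 189.2] [507.  133.8  10.5]
365 [212.8 192.9] [503.3  92.2  10.5]
27 [218.6 225.1] [469.   88.8  10.5]
handle [505.8 135.8] 164.74
handle [502.1  93.6] -176.39
---
45 [296.4 159.4] [537.4   6.1  10.5]
44 [303.1 160.9] [ 5.359e+02 -5.000e-01  1.050e+01]
459 [276.  228.2] [465.9  28.6  10.5]
409 [314.8 228.5] [465.6 -12.2  10.5]
handle [464.1  29.3] 166.78
handle [463.9 -12.2] -173.8
---
29 [399.  153.7] [543.2 -96.1  10.5]
47 [407.4 158.6] [ 538.5 -104.7   10.5]
41 [413.5 160.4] [ 536.6 -110.9   10.5]
15 [409.7 186. ] [ 510.9 -109.    10.5]
359 [374.2 217.4] [477.8 -74.2  10.5]
367 [410.  225.6] [ 469.  -112.2   10.5]
handle [ 467.3 -113.4] 176.48
handle [476.2 -74.9] 160.73
[[122 112  66  65  65  64  65  95  96  65  66  81 115 120 122 120 121]
 [120  90  66  65  65  65  67 104 100  63  64  65  85 120 123 121 120]
 [112  71  64  65  66  66  72 111  90  65  65  64  63 102 124 125 123]
 [ 92  66  66  66  65  65  76 114  81  65  65  65  64  80 121 125 124]
 [ 70  6
[... 244 characters left out ...]
66  66  66  66  67  96 122 122]
 [118  90  66  66  65  75 113  82  66  65  65  66  65  67 117 124 123]
 [120 109  73  65  66  86 111  72  65  64  65  65  63  76 121 123 122]
 [121 119  93  75  68  90 105  67  64  65  65  65  64 112 120 120 119]
 [120 119 119 105  87  80  87  67  67  67  71  79  79 119 119 119 116]
 [116 118 118 119 119  98  87  88  86  86  97 119 120 118 118 118 112]]
[85 85 85 85 85 58 39 39 40 37 80 85 86 85 85 85 85 85 85 85 85 85 86 86
 86 78 38 40 41 40 72 86 86 85 86]
pad [(np.int32(116), array([533.3, 306.1,   4. ])), (np.int32(1465), array([535.6, 241.5,   4. ]))]
corners [[ 595.9  192.     4. ]
 [ 404.7  210.1    4. ]
 [ 392.4 -250.3    4. ]
 [ 666.2 -219.     4. ]]
```

Converted, 287 mm is 0.287, 275 mm is 0.275, 0.07 rad is 0.0891.

Request:
{"op": "inch_along", "data": {"rows": {"segments": [[-0.023, -0.013, 0.05, 0, 0, 0.0891], [-0.045, -0.027, 0.1, 0, 0, 0.0891], [-0.045, -0.027, 0.15, 0, 0, 0.0891], [-0.045, -0.027, 0.2, 0, 0, 0.0891], [-0.045, -0.027, 0.245, 0, 0, 0.0891], [-0.045, -0.027, 0.275, 0, 0, 0.0891], [-0.045, -0.027, 0.287, 0, 0, 0.0891], [-0.045, -0.027, 0.287, 0, 0, 0.0891]]}, "finger_gap": 0.85, "grip_force": 8}}

```text
clock: 2.45
eef_pos: [461.4, 7.2, 10.6]
ee_rot: [0.999, -0.036, -0.002, -0.0]
ft_force: [0.0, -0.5, 0.9]
finger_gap: 0.85
finger_force: 0.0
```

Request:
{"op": "inch_along", "data": {"rows": {"segments": [[0, 0, 0, 0, 0, 0], [0, 0, 0, 0, 0, 0], [0, 0, 0, 0, 0, 0], [0, 0, 0, 0, 0, 0], [0, 0, 0, 0, 0, 0], [0, 0, 0, 0, 0, 0]]}, "finger_gap": 0.2, "grip_force": 8}}

```text
clock: 3.05
eef_pos: [462.7, 8.5, 12.2]
ee_rot: [0.999, -0.035, 0.0, 0.0]
ft_force: [-0.3, 0.4, 2.5]
finger_gap: 0.325
finger_force: 2.3
```

Request:
{"op": "inch_along", "data": {"rows": {"segments": [[0, 0, 0, 0, 0, 0], [0, 0, 0, 0, 0, 0], [0, 0, 0, 0, 0, 0], [0, 0, 0, 0, 0, 0]]}, "finger_gap": 0.2, "grip_force": 8}}

```text
clock: 3.45
eef_pos: [462.6, 8.5, 12.1]
ee_rot: [0.999, -0.035, 0.0, 0.0]
ft_force: [-0.9, 0.8, 5.4]
finger_gap: 0.274
finger_force: 8.0
```

Converted, 101 mm is 0.101, 8.5 mm is 0.0085, 0.13 rad is 0.1655.

Request:
{"op": "inch_along", "data": {"rows": {"segments": [[0, 0, 0, 0, 0, 0], [0, 0, 0, 0, 0, 0], [0, 0, -0.02, 0, 0, 0], [0.0085, 0.02, -0.04, 0, 0, 0.0891], [0.0085, 0.06, -0.04, 0, 0, 0.1655], [0.0085, 0.095, -0.035, 0, 0, 0.1655], [0.0085, 0.101, -0.015, 0, 0, 0.1655], [0.0085, 0.101, 0.001, 0, 0, 0.1655], [0.0085, 0.101, 0.001, 0, 0, 0.1655]]}, "finger_gap": 0.85, "grip_force": 8}}

```text
clock: 4.35
eef_pos: [463.4, -93.1, 9.6]
ee_rot: [0.995, -0.1, -0.001, -0.0]
ft_force: [0.5, -0.2, 0.2]
finger_gap: 0.848
finger_force: 0.0
```

Request:
{"op": "inch_along", "data": {"rows": {"segments": [[0, 0, 0, 0, 0, 0], [0, 0, 0, 0, 0, 0], [0, 0, 0, 0, 0, 0], [0, 0, 0, 0, 0, 0], [0, 0, 0, 0, 0, 0], [0, 0, 0, 0, 0, 0], [0, 0, 0, 0, 0, 0], [0, 0, 0, 0, 0, 0], [0, 0, 0, 0, 0, 0]]}, "finger_gap": 0.2, "grip_force": 8}}

```text
clock: 5.25
eef_pos: [464.0, -92.8, 11.0]
ee_rot: [0.995, -0.1, 0.0, 0.0]
ft_force: [-0.9, 1.5, 5.7]
finger_gap: 0.273
finger_force: 8.0
```

Converted, -210.6 mm is -0.2106, -10.4 mm is -0.0104, -0.104 rad is -0.1324.

Request:
{"op": "inch_along", "data": {"rows": {"segments": [[0, 0, 0, 0, 0, 0], [0, 0, 0, 0, 0, 0], [0, 0, -0.02, 0, 0, 0], [-0.002, -0.02, -0.05, 0, 0, -0.0637], [-0.006, -0.07, -0.05, 0, 0, -0.1273], [-0.01, -0.12, -0.05, 0, 0, -0.1324], [-0.01, -0.17, -0.05, 0, 0, -0.1324], [-0.0104, -0.205, -0.04, 0, 0, -0.1324], [-0.0104, -0.2106, -0.015, 0, 0, -0.1324], [-0.0104, -0.2106, 0, 0, 0, -0.1324], [-0.0104, -0.2106, 0, 0, 0, -0.1324]]}, "finger_gap": 0.85, "grip_force": 8}}

```text
clock: 6.35
eef_pos: [495.2, 116.2, 9.6]
ee_rot: [0.999, -0.048, -0.001, -0.0]
ft_force: [0.5, -0.1, -0.4]
finger_gap: 0.851
finger_force: 0.0
```

Request:
{"op": "inch_along", "data": {"rows": {"segments": [[0, 0, 0, 0, 0, 0], [0, 0, 0, 0, 0, 0], [0, 0, 0, 0, 0, 0], [0, 0, 0, 0, 0, 0], [0, 0, 0, 0, 0, 0], [0, 0, 0, 0, 0, 0], [0, 0, 0, 0, 0, 0], [0, 0, 0, 0, 0, 0], [0, 0, 0, 0, 0, 0]]}, "finger_gap": 0.2, "grip_force": 8}}

```text
clock: 7.25
eef_pos: [495.7, 115.5, 11.0]
ee_rot: [0.999, -0.048, 0.0, 0.0]
ft_force: [-0.3, -3.6, 2.1]
finger_gap: 0.63
finger_force: 7.9
```

Converted, -290 mm is -0.29, -250 mm is -0.25, -0.096 rad is -0.1222.

Request:
{"op": "inch_along", "data": {"rows": {"segments": [[0, 0, 0, 0, 0, 0], [0, 0, 0, 0, 0, 0], [0, 0, -0.05, 0, 0, -0.0637], [0, -0.01, -0.1, 0, 0, -0.1222], [0, -0.015, -0.15, 0, 0, -0.1222], [0, -0.02, -0.2, 0, 0, -0.1222], [0, -0.02, -0.25, 0, 0, -0.1222], [0, -0.02, -0.29, 0, 0, -0.1222], [0, -0.02, -0.29, 0, 0, -0.1222], [0, -0.02, -0.29, 0, 0, -0.1222]]}, "finger_gap": 0.85, "grip_force": 8, "lines": "1,2"}}

```text
clock: 8.25
eef_pos: [497.4, 135.7, 300.8]
```

Run:
```python
from h import *
import pickle
f=grab('wrist','w2.png');pickle.dump(f,open('w2.pkl','wb'))
print(robot.get_state()['eef_pos'])
```

```text
[497.07742373 135.59270028 299.6856431 ]
```

View pics/w2.png

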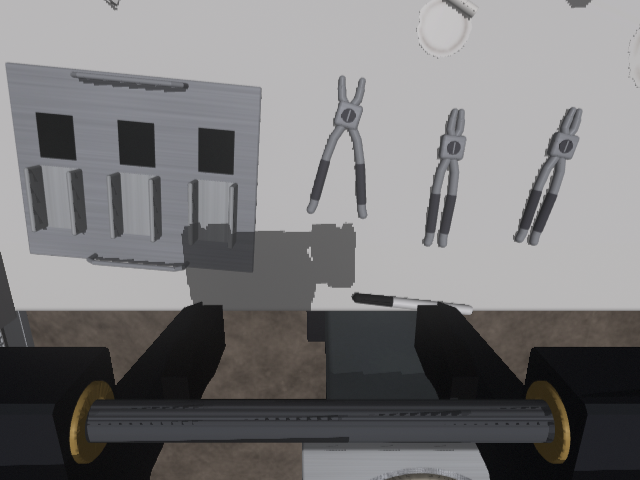

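The view shows two pliers shut (screws at about (453,147) and (566,147)) and the left pair still open, so seized (screw at (348,115)). The rack pads are at (56,136), (136,144) and (216,151), with the channels behind them towards the robot.

Run:
```python
from h import *
import pickle
f=pickle.load(open('w2.pkl','rb'))
pads=[ray(f,b[1],4)[0] for b in blobs(f,(20,100,245,180),40,300)]
print('pads',np.round(pads,1))
for n,roi in (('P1',(300,70,375,222)),('P2',(422,125,470,250)),('P3',(510,130,590,250))):
    B,info=pliers(f,roi,75); print(n)
    for b in B: print(b[0],b[1].round(1),ray(f,b[1],10.5)[0].round(1))
    for c,a,p in info: print('handle',c.round(1),np.degrees(a).round(2))
print(ray(f,[[454,113],[459,113],[431,243],[442,243],[573,112],[579,113],[521,239],[534,242]],5).round(1))
# block corners edges: bright grey block mask around screws
g=cv2.cvtColor(f['color'],cv2.COLOR_RGB2GRAY)
for (u,v) in((453,147),(566,147),(348,115)):
    print(g[v,u-18:u+19])
print(ray(f,[[262,88],[254,271],[30,252],[8,63]],4).round(1))
```

Run:
```python
import cv2
i=cv2.imread('pics/w2.png')
a=[cv2.resize(i[70:250,x:x+90],None,fx=3,fy=3,interpolation=cv2.INTER_CUBIC) for x in(300,405,510)]
cv2.imwrite('pics/c2.png',cv2.hconcat(a)[:,:800])
```

```text
pads [[550.  400.8   4. ]
 [542.7 321.5   4. ]
 [529.9 252.4   4. ]]
P1
359 [319.5 179.6] [507.  136.5  10.5]
361 [360.2 183.9] [502.6  94.8  10.5]
handle [501.5  94.3] -176.04
handle [506.  136.5] 164.74
P2
32 [440.3 145.4] [541.2  16.3  10.5]
13 [450.4 143.9] [542.6   6.5  10.5]
32 [456.7 147.5] [ 5.391e+02 -1.000e-01  1.050e+01]
18 [449.4 149.8] [536.9   6.9  10.5]
8 [449.  181.5] [505.1   4.2  10.5]
365 [447.  213.3] [471.7   3.   10.5]
353 [432.1 212.6] [472.5  18.7  10.5]
handle [470.3   1.3] 174.54
handle [471.   17.2] 177.1
P3
547 [533.3 197.4] [488.7 -84.5  10.5]
63 [562.4 145. ] [ 541.6 -105.    10.5]
41 [569.1 146.2] [ 540.4 -111.9   10.5]
487 [544.4 209.2] [476.1 -98.1  10.5]
handle [487.  -87.2] 170.12
handle [ 474.6 -101. ] 169.82
[[ 571.8    4.1    5. ]
 [ 571.8   -0.8    5. ]
 [ 437.2   15.5    5. ]
 [ 437.3    3.6    5. ]
 [ 572.8 -112.8    5. ]
 [ 571.9 -118.8    5. ]
 [ 441.8  -81.3    5. ]
 [ 438.4  -95.9    5. ]]
[182 183 176 155 102  63  82 111 127 142 145 142  72  75  75  76  75  76
  99 129  73  73  74  74  74  98 136 137 131 136 183 183 183 183 183 182
 183]
[ 81  56  57  63  85 106 117 128 134 134 129  53  68  69  69  68  71 107
 117  68  69  69  69  68  85 133 133 127 170 183 183 183 183 183 184 183
 183]
[183 183 183 183 181  83 103 122 135 144 141  78  77  76  77  77  78  84
 134 112  76  77  76  77  77  75 145 145 143 129 117 157 183 183 183 183
 183]
[[594.8 192.2   4. ]
 [404.1 209.1   4. ]
 [426.4 453.1   4. ]
 [617.1 433.1   4. ]]
```

View pics/c2.png

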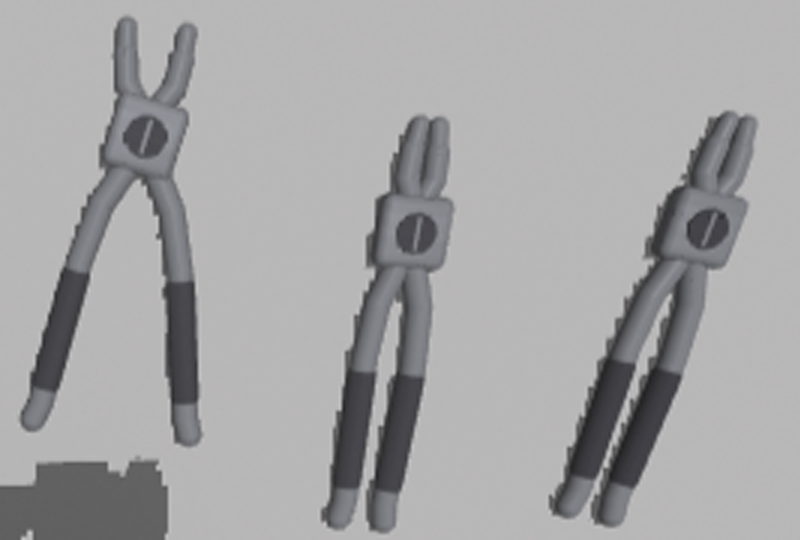

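The crop shows blocks and screws clearly, and measured sizes and positions agree with the squeeze poses to about 1 mm. Result: P1 (left) is seized; P2 and P3 are good. I'll grip P2's block.

Converted, 289 mm is 0.289, 132 mm is 0.132, 0.073 rad is 0.0929.

Request:
{"op": "inch_along", "data": {"rows": {"segments": [[0.007, 0.023, 0.042, 0, 0, 0.0382], [0.014, 0.046, 0.084, 0, 0, 0.0929], [0.022, 0.068, 0.126, 0, 0, 0.0929], [0.029, 0.091, 0.168, 0, 0, 0.0929], [0.036, 0.114, 0.21, 0, 0, 0.0929], [0.043, 0.132, 0.245, 0, 0, 0.0929], [0.043, 0.132, 0.27, 0, 0, 0.0929], [0.043, 0.132, 0.285, 0, 0, 0.0929], [0.043, 0.132, 0.289, 0, 0, 0.0929], [0.043, 0.132, 0.289, 0, 0, 0.0929]]}, "finger_gap": 0.6, "grip_force": 35}}

```text
clock: 9.3
eef_pos: [539.7, 3.7, 10.8]
ee_rot: [0.999, -0.037, -0.001, -0.0]
ft_force: [0.1, 0.3, 0.4]
finger_gap: 0.601
finger_force: 0.0
```

Request:
{"op": "inch_along", "data": {"rows": {"segments": [[0, 0, 0, 0, 0, 0], [0, 0, 0, 0, 0, 0], [0, 0, 0, 0, 0, 0], [0, 0, 0, 0, 0, 0], [0, 0, 0, 0, 0, 0], [0, 0, 0, 0, 0, 0], [0, 0, 0, 0, 0, 0]]}, "finger_gap": 0.1, "grip_force": 35}}

```text
clock: 10.0
eef_pos: [540.7, 3.5, 12.3]
ee_rot: [0.999, -0.037, 0.0, 0.0]
ft_force: [-0.6, 0.7, 6.4]
finger_gap: 0.264
finger_force: 35.0
```

Converted, -317 mm is -0.317, -312 mm is -0.312, 0.017 rad is 0.0216.

Request:
{"op": "inch_along", "data": {"rows": {"segments": [[0, 0, -0.02, 0, 0, 0], [0, -0.005, -0.05, 0, 0, 0], [-0.003, -0.045, -0.06, 0, 0, 0.0216], [-0.006, -0.09, -0.06, 0, 0, 0.0216], [-0.009, -0.138, -0.06, 0, 0, 0.0216], [-0.012, -0.186, -0.06, 0, 0, 0.0216], [-0.016, -0.234, -0.06, 0, 0, 0.0216], [-0.019, -0.28, -0.06, 0, 0, 0.0216], [-0.021, -0.312, -0.06, 0, 0, 0.0216], [-0.021, -0.317, -0.06, 0, 0, 0.0216], [-0.021, -0.317, -0.06, 0, 0, 0.0216], [-0.021, -0.317, -0.06, 0, 0, 0.0216]]}}}

```text
clock: 11.2
eef_pos: [542.7, 320.1, 71.6]
ee_rot: [0.999, -0.046, -0.0, 0.0]
ft_force: [0.0, 0.3, -1.9]
finger_gap: 0.265
finger_force: 35.0
```

Run:
```python
from h import *
import pickle
f=grab('wrist','w3.png');pickle.dump(f,open('w3.pkl','wb'))
s=robot.get_state();print(s['eef_pos'],Ro.from_quat(s['ee_rot']).as_euler('ZYX',degrees=True))
```

```text
[542.86312525 319.85220274  71.72615412] [-5.24808008e+00  3.25066917e-02  1.79970485e+02]
```

View pics/w3.png

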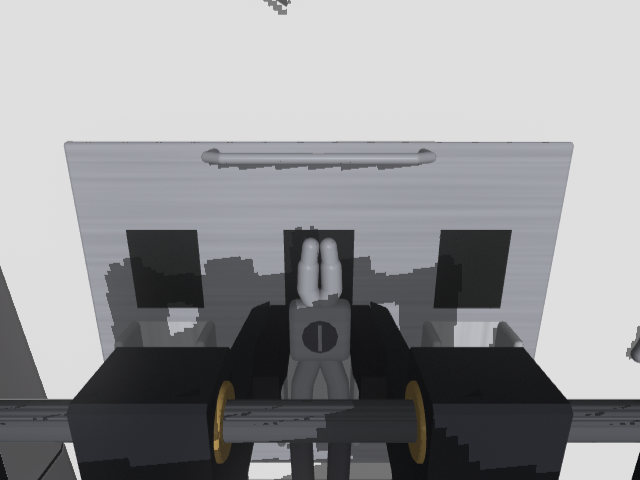

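The view shows P2 held straight and still shut: screw (320,336), the middle pad's columns 284–354 are centred on it, and the plate edge is level. I'll check x by ray before lowering.

Run:
```python
from h import *
import pickle
f=pickle.load(open('w3.pkl','rb'))
print(ray(f,[320,336],70.5),ray(f,[[284,230],[354,230],[127,230],[197,230],[131,307],[203,307],[440,230],[511,230],[434,307],[507,307]],4).round(1))
```

```text
[[542.21024282 320.72806329  70.5       ]] [[565.6 336.8   4. ]
 [562.3 301.4   4. ]
 [572.8 416.3   4. ]
 [569.6 380.9   4. ]
 [530.  424.3   4. ]
 [526.5 385.5   4. ]
 [558.4 257.9   4. ]
 [555.1 221.9   4. ]
 [515.1 261.1   4. ]
 [511.5 221.8   4. ]]
```

Converted, 55 mm is 0.055, 53 mm is 0.053.

Request:
{"op": "inch_along", "data": {"rows": {"segments": [[0, 0, 0.025, 0, 0, 0], [0, 0, 0.045, 0, 0, 0], [0, 0, 0.053, 0, 0, 0], [0, 0, 0.055, 0, 0, 0], [0, 0, 0.055, 0, 0, 0], [0, 0, 0.055, 0, 0, 0]]}}}

```text
clock: 11.85
eef_pos: [543.2, 321.2, 17.8]
ee_rot: [0.999, -0.045, 0.001, -0.0]
ft_force: [-0.4, 0.5, -1.8]
finger_gap: 0.265
finger_force: 35.0
```

Request:
{"op": "inch_along", "data": {"rows": {"segments": [[0, 0, 0, 0, 0, 0], [0, 0, 0, 0, 0, 0], [0, 0, 0, 0, 0, 0]]}, "finger_gap": 0.45}}

```text
clock: 12.15
eef_pos: [542.9, 321.3, 17.3]
ee_rot: [0.999, -0.045, 0.0, -0.0]
ft_force: [-0.1, 0.0, -0.2]
finger_gap: 0.454
finger_force: 0.0
```

Converted, 428 mm is 0.428, 420 mm is 0.42, 0.108 rad is 0.1375.

Request:
{"op": "inch_along", "data": {"rows": {"segments": [[0, 0, -0.025, 0, 0, 0], [0, 0, -0.06, 0, 0, 0], [0.003, 0.04, -0.07, 0, 0, 0], [0.007, 0.088, -0.07, 0, 0, 0], [0.011, 0.136, -0.07, 0, 0, 0], [0.016, 0.184, -0.07, 0, 0, 0], [0.02, 0.232, -0.07, 0, 0, 0.0382], [0.024, 0.28, -0.07, 0, 0, 0.0764], [0.029, 0.328, -0.07, 0, 0, 0.1375], [0.033, 0.376, -0.07, 0, 0, 0.1375], [0.037, 0.42, -0.06, 0, 0, 0.1375], [0.037, 0.428, -0.04, 0, 0, 0.1375]]}, "finger_gap": 0.45}}

```text
clock: 13.35
eef_pos: [542.1, -113.1, 57.9]
ee_rot: [0.995, -0.101, 0.002, 0.001]
ft_force: [0.3, 0.8, -0.7]
finger_gap: 0.453
finger_force: 0.0
```

Request:
{"op": "inch_along", "data": {"rows": {"segments": [[0, 0, 0.02, 0, 0, 0], [0, 0, 0.038, 0, 0, 0], [0, 0, 0.046, 0, 0, 0], [0, 0, 0.046, 0, 0, 0], [0, 0, 0.046, 0, 0, 0]]}, "finger_gap": 0.6, "grip_force": 35}}

```text
clock: 13.85
eef_pos: [541.4, -108.4, 11.6]
ee_rot: [0.995, -0.099, 0.001, 0.0]
ft_force: [0.4, 0.4, 0.0]
finger_gap: 0.602
finger_force: 0.0
```

Request:
{"op": "inch_along", "data": {"rows": {"segments": [[0, 0, 0, 0, 0, 0], [0, 0, 0, 0, 0, 0], [0, 0, 0, 0, 0, 0], [0, 0, 0, 0, 0, 0], [0, 0, 0, 0, 0, 0], [0, 0, 0, 0, 0, 0], [0, 0, 0, 0, 0, 0]]}, "finger_gap": 0.1, "grip_force": 35}}

```text
clock: 14.55
eef_pos: [541.1, -108.4, 11.1]
ee_rot: [0.995, -0.099, 0.0, 0.0]
ft_force: [-1.1, 1.1, 4.1]
finger_gap: 0.267
finger_force: 35.0
```

Converted, -341.5 mm is -0.3415, -74.6 mm is -0.0746, -0.108 rad is -0.1375.

Request:
{"op": "inch_along", "data": {"rows": {"segments": [[0, 0, -0.02, 0, 0, 0], [0, -0.005, -0.05, 0, 0, 0], [-0.01, -0.048, -0.062, 0, 0, 0], [-0.02, -0.095, -0.062, 0, 0, 0], [-0.03, -0.142, -0.062, 0, 0, -0.0382], [-0.04, -0.189, -0.062, 0, 0, -0.0764], [-0.05, -0.236, -0.062, 0, 0, -0.1375], [-0.06, -0.282, -0.062, 0, 0, -0.1375], [-0.07, -0.325, -0.062, 0, 0, -0.1375], [-0.0746, -0.3415, -0.062, 0, 0, -0.1375], [-0.0746, -0.3415, -0.062, 0, 0, -0.1375], [-0.0746, -0.3415, -0.062, 0, 0, -0.1375]]}}}

```text
clock: 15.75
eef_pos: [535.1, 240.3, 72.5]
ee_rot: [0.999, -0.045, -0.0, 0.0]
ft_force: [-0.3, -0.2, -1.0]
finger_gap: 0.266
finger_force: 35.0
```

Run:
```python
from h import *
import pickle
f=grab('wrist','w4.png');pickle.dump(f,open('w4.pkl','wb'))
s=robot.get_state();print(s['eef_pos'],Ro.from_quat(s['ee_rot']).as_euler('ZYX',degrees=True))
```

```text
[535.2673522  239.7811855   72.62479458] [-5.23289196e+00  3.14093758e-02  1.79971242e+02]
```

View pics/w4.png

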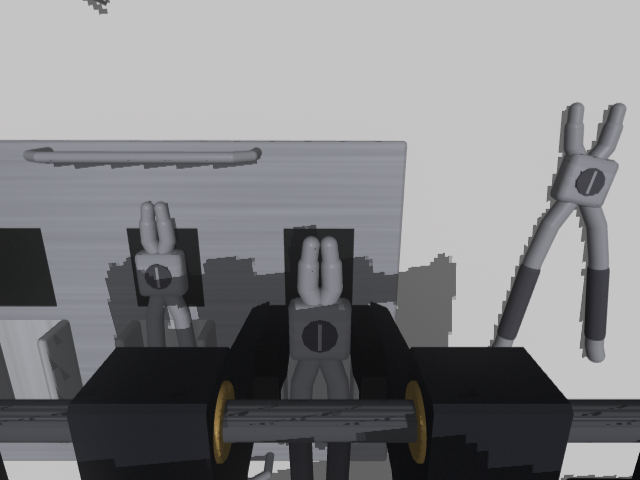

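P2's block sits on the middle pad, with its screw at (158,277) and its handles entering the channel. P3 is held straight and centred over the third pad, columns 284–354. I'll lower and release it.

Converted, 57 mm is 0.057, 54 mm is 0.054.

Request:
{"op": "inch_along", "data": {"rows": {"segments": [[0, 0, 0.025, 0, 0, 0], [0, 0, 0.045, 0, 0, 0], [0, 0, 0.054, 0, 0, 0], [0, 0, 0.057, 0, 0, 0], [0, 0, 0.057, 0, 0, 0], [0, 0, 0.057, 0, 0, 0]]}}}

```text
clock: 16.4
eef_pos: [535.7, 240.9, 16.7]
ee_rot: [0.999, -0.045, 0.001, -0.0]
ft_force: [-0.6, 0.5, -0.8]
finger_gap: 0.264
finger_force: 35.0
```

Request:
{"op": "inch_along", "data": {"rows": {"segments": [[0, 0, 0, 0, 0, 0], [0, 0, 0, 0, 0, 0], [0, 0, 0, 0, 0, 0]]}, "finger_gap": 0.45}}

```text
clock: 16.7
eef_pos: [535.3, 241.2, 16.3]
ee_rot: [0.999, -0.045, 0.0, -0.0]
ft_force: [-0.3, 0.5, -0.7]
finger_gap: 0.448
finger_force: 0.0
```

Run:
```python
from h import *
import pickle
f=pickle.load(open('w4.pkl','rb'))
print(ray(f,[[592,182],[158,277]],[10.5]).round(1), ray(f,[[567,154],[617,165],[603,208],[554,199]],10.5).round(1))
w=pickle.load(open('w1.pkl','rb'));print(w['color'].shape, ray(w,[[540,17],[527,290],[640,10],[640,290]],17).round(1))
```

```text
[[570.  107.3  10.5]
 [540.3 323.8  10.5]] [[584.3 120.5  10.5]
 [577.1  96.5  10.5]
 [556.6 100.6  10.5]
 [563.3 124.7  10.5]]
(480, 640, 3) [[ 663.9 -212.9   17. ]
 [ 398.3 -243.2   17. ]
 [ 669.6 -300.6   17. ]
 [ 398.6 -366.3   17. ]]
```

Converted, 129.9 mm is 0.1299, 46.7 mm is 0.0467, 0.199 rad is 0.2534.

Request:
{"op": "inch_along", "data": {"rows": {"segments": [[0, 0, -0.025, 0, 0, 0], [0, 0, -0.05, 0, 0, 0], [0.016, 0.043, -0.055, 0, 0, 0.0637], [0.032, 0.086, -0.055, 0, 0, 0.1528], [0.0467, 0.127, -0.05, 0, 0, 0.2534], [0.0467, 0.1299, -0.035, 0, 0, 0.2534], [0.0467, 0.1299, -0.015, 0, 0, 0.2534], [0.0467, 0.1299, 0, 0, 0, 0.2534], [0.0467, 0.1299, 0.005, 0, 0, 0.2534], [0.0467, 0.1299, 0.005, 0, 0, 0.2534]]}, "finger_gap": 0.55, "grip_force": 35}}

```text
clock: 17.7
eef_pos: [569.8, 107.6, 10.6]
ee_rot: [0.99, -0.144, -0.0, 0.0]
ft_force: [-0.4, 0.0, 0.2]
finger_gap: 0.549
finger_force: 0.0
```

Request:
{"op": "inch_along", "data": {"rows": {"segments": [[0, 0, 0, 0, 0, 0], [0, 0, 0, 0, 0, 0], [0, 0, 0, 0, 0, 0], [0, 0, 0, 0, 0, 0], [0, 0, 0, 0, 0, 0], [0, 0, 0, 0, 0, 0], [0, 0, 0, 0, 0, 0]]}, "finger_gap": 0.1, "grip_force": 35}}

```text
clock: 18.4
eef_pos: [570.2, 107.6, 11.4]
ee_rot: [0.99, -0.144, 0.0, -0.0]
ft_force: [-0.1, 0.0, 5.5]
finger_gap: 0.268
finger_force: 34.9
```

Run:
```python
from h import *
f=grab('side','d5.png')
print(ray(f,[[408,272],[525,340],[432,243]],[0]).round(), ray(f,[[302,314],[345,352],[470,319],[399,284]],17).round())
```

```text
[[ 687. -136.    0.]
 [ 736. -478.    0.]
 [ 835.    7.    0.]] [[ 384. -277.   17.]
 [ 406. -430.   17.]
 [ 669. -403.   17.]
 [ 619. -220.   17.]]
```

View pics/d5.png

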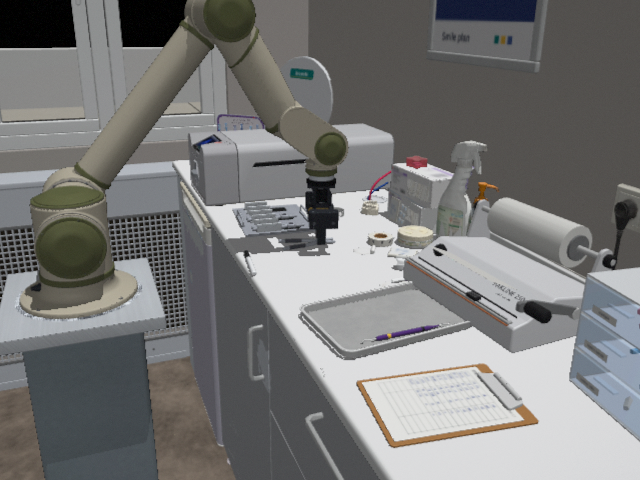

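The side view shows the arm gripping P1 at (318,240). Its block measures 23.6 mm, as it should. The tray is clear apart from the excavator, and the sealer's front face is at x≥687, so the carry path is clear.

Converted, 391 mm is 0.391, 375 mm is 0.375, -0.213 rad is -0.2712.

Request:
{"op": "inch_along", "data": {"rows": {"segments": [[0, 0, -0.025, 0, 0, 0], [0.005, 0.01, -0.065, 0, 0, 0], [0.015, 0.055, -0.08, 0, 0, 0], [0.026, 0.1, -0.08, 0, 0, 0], [0.037, 0.147, -0.08, 0, 0, 0], [0.048, 0.193, -0.08, 0, 0, -0.0637], [0.059, 0.239, -0.08, 0, 0, -0.1273], [0.069, 0.285, -0.08, 0, 0, -0.191], [0.079, 0.332, -0.08, 0, 0, -0.2712], [0.088, 0.375, -0.08, 0, 0, -0.2712], [0.09, 0.391, -0.08, 0, 0, -0.2712], [0.09, 0.391, -0.08, 0, 0, -0.2712]]}}}

```text
clock: 19.65
eef_pos: [544.0, -294.7, 90.3]
ee_rot: [0.999, -0.04, -0.0, -0.0]
ft_force: [-0.7, 1.0, -1.0]
finger_gap: 0.264
finger_force: 35.0
```

Request:
{"op": "inch_along", "data": {"rows": {"segments": [[0, 0, 0, 0, 0, 0], [0, 0, 0, 0, 0, 0]]}, "lines": "1,2"}}

```text
clock: 19.85
eef_pos: [544.9, -291.2, 90.8]
```

```bash
python3 - <<'E'
from h import *
import pickle
f=grab('wrist','w6.png');pickle.dump(f,open('w6.pkl','wb'))
s=robot.get_state();print(s['eef_pos'],Ro.from_quat(s['ee_rot']).as_euler('ZYX',degrees=True))
E
```

```text
[ 544.98194605 -291.25458216   90.89103466] [-4.26325343e+00  2.07517226e-02 -1.79975391e+02]
```

View pics/w6.png

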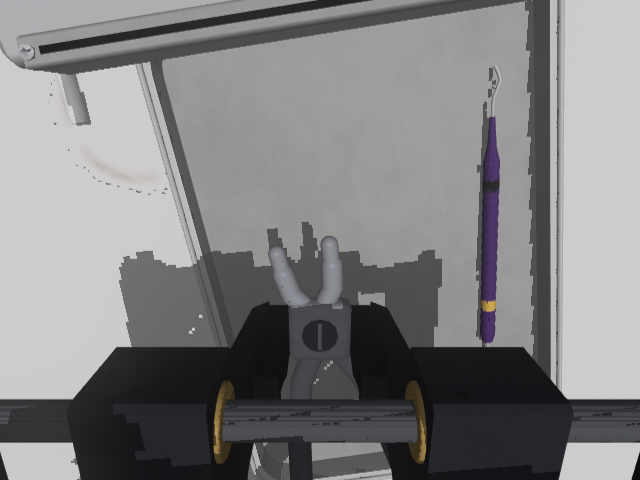

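P1 is held over the tray's free part, with its screw at (320,336). The tray's left rim runs from (140,65) to (230,340), and the excavator is well to the right at x≈490. I'll check the distances.

Run:
```python
from h import *
import pickle
f=pickle.load(open('w6.pkl','rb'))
print('rim',ray(f,[[140,65],[225,340],[560,60],[560,380]],17).round(1))
print('floor',ray(f,[[160,65],[232,330],[528,60],[545,380]],2).round(1))
print('exc',ray(f,[[497,70],[488,340]],6).round(1))
print('near',ray(f,[[255,465],[390,450]],17).round(1),ray(f,[[390,450]],2))
a=np.radians(-4.26);o=np.array([545,-291.3])
for t in (0,0.38):
    u=np.array([np.cos(a+t),np.sin(a+t)]); n=np.array([-u[1],u[0]]); print('handle end',o-106*u+(13 if t==0 else -13)*n, 'tip',o+38*u)
```

```text
rim [[ 650.1 -214.6   17. ]
 [ 502.9 -233.    17. ]
 [ 637.8 -408.8   17. ]
 [ 461.4 -427.2   17. ]]
floor [[ 651.  -218.7    2. ]
 [ 500.7 -233.7    2. ]
 [ 639.8 -401.     2. ]
 [ 450.4 -426.9    2. ]]
exc [[ 636.1 -384.3    6. ]
 [ 484.7 -387.7    6. ]]
near [[ 410.8 -238.9   17. ]
 [ 416.6 -325.5   17. ]] [[ 401.69630385 -327.57856446    2.        ]]
handle end [ 440.25852608 -270.46196648] tip [ 582.89501495 -294.1227366 ]
handle end [ 447.82475959 -335.59416047] tip [ 581.23877103 -279.86533892]
```

Units first: shifts go in shares of 1 m and turns go in shares of 45 degrees. So 76.5 mm is 0.0765, 72 mm is 0.072.

Request:
{"op": "inch_along", "data": {"rows": {"segments": [[0, 0, 0.035, 0, 0, 0], [0, 0, 0.06, 0, 0, 0], [0, 0, 0.072, 0, 0, 0], [0, 0, 0.0765, 0, 0, 0], [0, 0, 0.0765, 0, 0, 0], [0, 0, 0.0765, 0, 0, 0]]}}}

```text
clock: 20.5
eef_pos: [545.3, -293.1, 15.6]
ee_rot: [0.999, -0.038, 0.001, 0.001]
ft_force: [0.5, -0.0, -1.3]
finger_gap: 0.266
finger_force: 35.0
```

Request:
{"op": "inch_along", "data": {"rows": {"segments": [[0, 0, 0, 0, 0, 0], [0, 0, 0, 0, 0, 0], [0, 0, -0.03, 0, 0, 0], [0, 0, -0.075, 0, 0, 0], [-0.005, -0.045, -0.115, 0, 0, 0], [-0.01, -0.09, -0.145, 0, 0, 0], [-0.015, -0.135, -0.175, 0, 0, 0], [-0.02, -0.18, -0.205, 0, 0, 0], [-0.025, -0.225, -0.225, 0, 0, 0], [-0.03, -0.27, -0.235, 0, 0, 0], [-0.03, -0.318, -0.24, 0, 0, 0], [-0.03, -0.34, -0.25, 0, 0, 0]]}, "finger_gap": 0.45}}

```text
clock: 21.7
eef_pos: [540.0, 50.9, 265.3]
ee_rot: [0.999, -0.038, 0.0, -0.0]
ft_force: [0.2, -0.6, -0.9]
finger_gap: 0.445
finger_force: 0.0
```

Request:
{"op": "inch_along", "data": {"rows": {"segments": [[0, 0, -0.02, 0, 0, 0], [0, 0, -0.02, 0, 0, 0], [0, 0, -0.02, 0, 0, 0]]}, "lines": "1,2"}}

```text
clock: 22.0
eef_pos: [540.5, 48.0, 284.1]
```

Run:
```python
from h import *
import pickle
f=grab('wrist','w7.png');pickle.dump(f,open('w7.pkl','wb'))
s=robot.get_state();print(s['eef_pos'],s['clock'])
```

```text
[540.38696794  47.78719939 283.61934844] 22.05
```

View pics/w7.png

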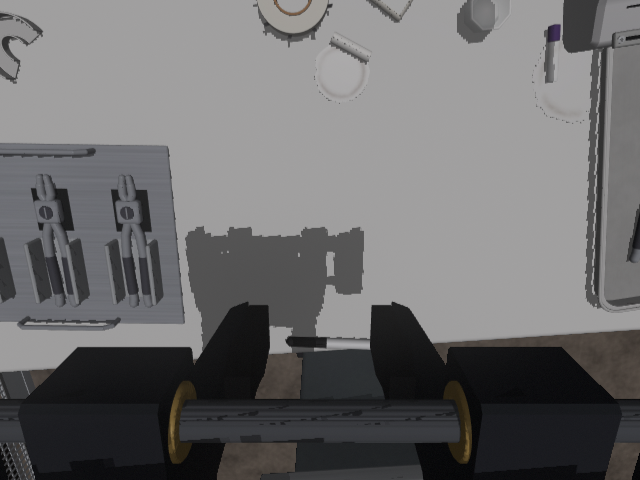

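The final wrist view shows both good pliers in the rack, with screws at (46,213) and (128,212) and handles in the channels. The tray on the right is partly visible. I'll check the fit by numbers, since my picture views are used up.

Run:
```python
from h import *
import pickle
f=pickle.load(open('w7.pkl','rb'))
O=np.array([542.5,321.3]);a=np.radians(-5.2);u=np.array([np.cos(a),np.sin(a)]);n=np.array([-u[1],u[0]])
rk=lambda P:np.c_[(P[:,:2]-O)@u,(P[:,:2]-O)@n].round(1)
for n_,roi in(('P2',(28,195,80,312)),('P3',(108,195,160,312))):
    print(n_)
    for A,c,p in blobs(f,roi,75,20):
        P=ray(f,p,9.);
        q=P[:,:2]-P[:,:2].mean(0);v=np.linalg.svd(q,full_matrices=False)[2][0]
        print(A,c.round(1),'z9',rk(ray(f,c,9))[0],'z14.5',rk(ray(f,c,14.5))[0],'ang',np.degrees(wrap(np.arctan2(v[1],v[0])-a)).round(1))
    P=0
print('ends',rk(ray(f,[[56,303],[70,302],[134,303],[150,302]],9)))
g=cv2.cvtColor(f['color'],cv2.COLOR_RGB2GRAY)
for v in (262,285,300): print(v,g[v,20:164])
```

```text
P2
36 [ 35.  197.7] z9 [12.7 11.8] z14.5 [13.9  8. ] ang -46.9
905 [ 69.1 234.2] z9 [-24.9 -15.6] z14.5 [-23.2 -19. ] ang 1.6
129 [ 45.7 212.2] z9 [-2.  4.] z14.5 [-0.6  0.3] ang 89.5
39 [ 40.4 225.7] z9 [-16.3  12. ] z14.5 [-14.7   8.3] ang -8.5
1396 [ 45.9 269.8] z9 [-64.6  15.6] z14.5 [-62.3  11.8] ang -0.7
200 [ 67.  275.9] z9 [-71.3  -5.4] z14.5 [-69.  -9.] ang -0.6
P3
161 [116.4 212.6] z9 [ -1.5 -67.2] z14.5 [ -0.1 -69.9] ang -1.3
453 [143.6 214.6] z9 [ -3.1 -94.4] z14.5 [ -1.7 -96.8] ang -0.9
117 [126.8 212.5] z9 [ -1.2 -77.7] z14.5 [  0.2 -80.3] ang 88.8
493 [130.7 271.6] z9 [-65.4 -73.5] z14.5 [-63.1 -76.2] ang -2.6
593 [116.6 269.9] z9 [-63.6 -58.9] z14.5 [-61.4 -61.7] ang -1.0
419 [155.3 267.3] z9 [ -60.1 -100.1] z14.5 [ -57.9 -102.3] ang -2.2
308 [144.3 276.1] z9 [-70.4 -87.3] z14.5 [-68.  -89.8] ang -0.6
ends [[-103.2   11.9]
 [-101.8   -3.4]
 [-102.   -72.5]
 [-100.6  -90. ]]
262 [111 112 111 111 111 111 110 110 126 120 113  84  55  55  54  54  53  53
  53  52  53  53  53  53  52  67  59  51  53  55  55  52  49  44  40  35
  30  47 130 128 128 125  66  50  52  54  54  6
[... 869 characters left out ...]
5  55 126 126 123  78  50  53  56  55
  55  52  48  49 109 126 122 113  71  57  56  56  57  56  56  55  80 105]
300 [109 110 109 109 109 109 109 110 109 110 109 109 109 109 109 107 127 123
 115  90  58  57  58  63  86 109 110 109 110 109 109 109 109 109 108  97
 105 108 109 107 101  92  79  63  46  72 108 108 108 100 105 110 111 108
 103 117 129 118 107  65  57  57  61  77 103 107 108 107 108 107 106 106
 107 107 106 107 106 107 108 107 107 108 108 107 107 108 108 108 107 108
 108 108 106 124 126 115  82  49  52  56  65  91  73 101 109 109 109 109
 108  94  99 106 109 109 105  99  86  68  50  61 110 110 110  95  99 107
 111 110 107 100  88  81 115 130 120 108  62  58  57  61  96 111 112 112]
```

Run:
```python
from h import *
import pickle
f=pickle.load(open('w7.pkl','rb'))
O=np.array([542.5,321.3]);a=np.radians(-5.2);u=np.array([np.cos(a),np.sin(a)]);n=np.array([-u[1],u[0]])
rk=lambda P:np.c_[(P[:,:2]-O)@u,(P[:,:2]-O)@n].round(1)
print('P2 gap mid', rk(ray(f,[[59,262],[64,285]],9)),'left sleeve edges',rk(ray(f,[[52,285],[62.5,285]],9)))
print('P3 gap mid', rk(ray(f,[[136.5,262],[141.3,285]],9)),'left sleeve',rk(ray(f,[[126.5,285],[139.5,285]],9)))
print('walls tops P2',rk(ray(f,[[33,285],[35.5,285],[72,285],[75.5,285]],26)),'P3',rk(ray(f,[[111,285],[113.5,285],[152,285],[155.5,285]],26)))
```

```text
P2 gap mid [[-55.6   0.2]
 [-81.8  -0.4]] left sleeve edges [[-82.   12.4]
 [-81.8   1.2]]
P3 gap mid [[-54.4 -81. ]
 [-80.6 -82.9]] left sleeve [[-80.9 -67.1]
 [-80.7 -81. ]]
walls tops P2 [[-74.6  20.2]
 [-74.6  17.6]
 [-74.  -19.7]
 [-74.  -23.3]] P3 [[ -73.5  -59.6]
 [ -73.4  -62.2]
 [ -72.9 -101.6]
 [ -72.8 -105.2]]
```

Run:
```python
from h import *
f=grab('side','d8.png');a=cv2.imread('pics/d5.png');b=cv2.imread('pics/d8.png')
d=(np.abs(a.astype(int)-b).max(2)>25).astype(np.uint8); d[:,:300]=0;d[:285]=0;d[360:]=0;d[:,470:]=0
d=cv2.morphologyEx(d,cv2.MORPH_CLOSE,np.ones((3,3)))
n,l,st,ce=cv2.connectedComponentsWithStats(d)
for i in range(1,n):
    if st[i,4]>15:
        p=np.argwhere(l==i)[:,::-1]; e=p[[p[:,0].argmin(),p[:,0].argmax(),p[:,1].argmin(),p[:,1].argmax()]]
        print(st[i],ray(f,e,7).round(0)[:,:2].tolist(),ray(f,p.mean(0),7).round())
```

```text
[328 305  73  26 588] [[434.0, -284.0], [577.0, -305.0], [548.0, -276.0], [440.0, -343.0]] [[ 501. -302.    7.]]
```

```bash
python3 -c "
from plant import robot, optics, workorder
print(workorder.finish_job())"
```

```text
the job is handed in; nothing more can be done
None
```

The job is handed in at about 22 s: the two pliers that shut when squeezed lie shut in the rack's middle and third (-y) places, and the seized pair lies flat in the free half of the repair tray.

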